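Tip the cap hopper out into its tray

ROBOT

A 6-joint arm with a two-finger parallel gripper is mounted at the origin on a cart in front of the work surface, level with it; the furniture and walls round the work are solid. World frame = base frame: x ahead of the robot, y to its left, z up, the work surface at z = 0. Lengths are in m, angles in rad, forces in N, time in s.
With the tool pointing down it reaches from about 0.275 to 0.825 m from the base axis. Payload 5.2 kg.
Tool frame: the origin (TCP) lies at the very end of the fingers, on their centre line; the grasp point (between the pads) lies 19 mm behind it; z points along the fingers, x is the direction in which the jaws open and shut, and the axes are right-handed (so a half turn about z gives the same grasp; the last joint's range is limited). The gripper opens to 93 mm and grips with 3 to 60 N. Pads are 15 mm wide; open, the fingers measure 128 mm over their backs; the gripper's body (75 mm by 188 mm) begins 65 mm behind the grasp point.
Start: joints at [-1.453, 0.259, 1.535, -0, 1.348, -0.203], TCP at [0.173, -0.522, 0.219] pointing down, gripper open.
Joint ranges: [-3.14, 3.14], [-0.91, 2.08], [0.19, 2.58], [-1.22, 4.36], [0.22, 2.71], [-3.12, 3.12]. Speed limits (rad/s): [2.57, 2.57, 3.14, 3.14, 3.14, 3.14].

INTERFACE

Orientations are given as a unit quaternion [x, y, z, w].
In Python, from plant import * gives the robot as it stands. Calls block until the motion is done:
- move_ptp(position, orientation): joint-space move of the TCP to a pose.
- movel(position, orientation=None, vel=0.15): straight line of the TCP; orientation=None keeps the orientation; vel is the mean speed in m/s.
- move_j(angles): joint-space move.
- move_gripper(opening, strength=None): finger opening in m; strength is the grip in N (None keeps the last); returns when the fingers have stopped.
- pause(seconds).
- ik(position, orientation): joint angles nearest the present ones, or None.
- state(): the state.
- snapshot(name): name is "scene" or "side" or "wrist"; returns a dict with "frame" (400x640x3 uint8, red, green, blue), "fx", "fy", "cx", "cy" (pixels), "world_to_cam" (4x4, takes a point from world to camera coordinates); the wrist camera has in their place "tool_from_camera" (4x4, takes a point from camera to tool coordinates, whose origin is the TCP and whose axes are the tool frame's). Camera axes: x right, y down, z forward; pixel columns grow to the right and rows downward; lengths in m; the calibration is good to about 2 mm. The wrist camera is an equidistant fisheye: a pixel r from the principal point sees the ray r / f radians off the axis. A picture is of the moment at which its call begins: read the wrist's pose just before it. There is no depth.
A pose or a line that the arm cannot do raises MotionError and nothing moves.
- close_job(): hands the job in, once; it reports no verdict.
The state is a dict: "time_s": time; "joints": joint angles; "joint_velocities": joint speeds; "tau": joint torques, N m; "ee_pos": TCP position; "tool_rot": TCP orientation; "force": force on the tool from outside, world axes, zero at the start; "moment": the same for the moment, N m; "width": finger opening in m.
Only numpy, scipy, OpenCV 4.12 (cv2) and the standard library are available. Lean on these libraries where they do the work, as an engineer would, in place of code of your own. Each camera call takes 0.05 s, during which the arm holds its last target.

TASK

Slide the grey plastic box tray squarely into the corner between the front edge of the tipping hopper's base and the side stop that sticks out from it. Then take the hopper's bar handle and tip the bin right over until all four caps have dropped into the tray, and swing the empty bin back upright onto its rest. Leave the filled tray snug in its corner and everything else on the table where it stands.

Things in the scene. Friction and masses are not known exactly. Their poses are not given: they have to be found in the camera images.
- hopper: fixed grey steel frame of the tipping hopper, bolted down: base 130 x 180 mm, two cheek plates 114 mm tall, pivot bolts out to y = +-80 mm. Origin on the table straight below the bin's pivot axis, which is parallel to y, 100 mm up. x points to the rear (handle side), -x to the pouring side, z up
- tray_corner (a point): inner corner, on the table, of the tray locator, at x = -15, y = -71 mm of the hopper, same axes. The base's front edge, an 18 mm tall fence facing -x, runs from here 161 mm along +y; the side stop, a bar 18 mm tall and 5 mm thick facing +y, runs 116 mm along -x. The tray belongs against both, long side on the fence
- tray_place (a point): where the centre of the tray (half-way up) comes to lie when it is pushed home in the corner: x = -70, y = -1 mm of the hopper, 20 mm above the table; same axes as the hopper
- bin (a joint): angle of the bare steel bin: 0 = upright on its rest, grows as the handle goes up and over to the pouring side, stop at 2.0 rad. Stiff hinge (0.4 N m of friction, 3 to 5 N at the handle): the bin stays where it is left. Inside it is 122 mm wide and 65 mm deep; the front wall slopes out by 30 degrees to the lip, and the caps slide out between about 1.3 and 2.0 rad
- bin_handle (a point): middle of the bar handle: round black grip 15 mm thick, 64 mm long, parallel to the hopper's y, between two arms 80 mm apart. Bin upright: 155 mm behind (+x) and 65 mm above the pivot axis; rear wall 108 mm behind the axis, its rim 38 mm above it. The bar can turn between the fingers, so the tool can point down all along the arc (radius 168 mm). Turns with the bin
- bin_lip (a point): middle of the pouring lip, 27 mm to the pouring side of the axis and 35 mm above it with the bin upright. The bin is 133 mm wide over its rims (keep the gripper clear of it while pushing the tray). Fully tipped, the lip is about 60 mm above the table, over the tray
- tray_mid (a point): centre, half-way up, of the open grey plastic box tray, 110 mm (its x) x 140 mm (its y) x 40 mm tall, walls and floor 3 mm, about 0.15 kg, loose on the table; starts 95 to 155 mm out from the fence and 17 to 41 mm off the side stop's face, up to 0.22 rad askew, on the pouring side
- cap0_mid (a point): centre of one of the four black bottle caps in the bin: stepped cylinder 37 mm across, 32 mm tall, 12 g
- cap1_mid (a point): centre of one of the four black bottle caps in the bin: stepped cylinder 37 mm across, 32 mm tall, 12 g
- cap2_mid (a point): centre of one of the four black bottle caps in the bin: stepped cylinder 37 mm across, 32 mm tall, 12 g
- cap3_mid (a point): centre of one of the four black bottle caps in the bin: stepped cylinder 37 mm across, 32 mm tall, 12 g
- bottle_a: plain cream soap bottle with black cap, 50 x 87 x 202 mm, standing on the table, a bystander; origin under its centre
- bottle_b: plain cream soap bottle with black cap, 50 x 87 x 202 mm, standing on the table, a bystander; origin under its centre
- stray_cap: another black cap, 37 mm, standing on the table by itself: a bystander, not to be moved; origin under its centre
- dust_brush: flat paint brush with wooden handle, 38 x 148 x 10 mm, lying on the table, a bystander
- tray: the same tray; origin under its centre, same axes as tray_mid
Not all that is in view belongs to the job. Leave any blue look-alike of the tray alone.

How it is judged:
On the way, in this order (a step that is already met when the one before it is completed fails the run):
1. the tray lies snug in the corner, against the fence and the side stop, while the bin is still upright (x of tray_mid in the frame of hopper between -0.076 and -0.067 m and y of tray_mid in the frame of hopper between -0.004 and 0.005 m and angle between the x axis of tray_mid and the x axis of hopper, either way round below 0.06 rad and value of joint bin below 0.3 rad), for 0.2 s.
2. the bin is tipped over and all four caps are in the tray (x of cap0_mid in the frame of tray_mid between -0.052 and 0.052 m and y of cap0_mid in the frame of tray_mid between -0.067 and 0.067 m and height (world z) of each of cap0_mid, cap1_mid, cap2_mid, cap3_mid below 0.06 m and x of cap1_mid in the frame of tray_mid between -0.052 and 0.052 m and y of cap1_mid in the frame of tray_mid between -0.067 and 0.067 m and x of cap2_mid in the frame of tray_mid between -0.052 and 0.052 m and y of cap2_mid in the frame of tray_mid between -0.067 and 0.067 m and x of cap3_mid in the frame of tray_mid between -0.052 and 0.052 m and y of cap3_mid in the frame of tray_mid between -0.067 and 0.067 m and value of joint bin above 1 rad), for 0.1 s.
At the end, for the whole second after the job is handed in: all four caps are in the tray; the tray is at rest in the corner, within 6 mm of the fence, 6 mm of the side stop and 0.06 rad of square; the bin is back upright within 0.06 rad of its rest (x of tray_mid in the frame of hopper between -0.076 and -0.067 m and y of tray_mid in the frame of hopper between -0.004 and 0.005 m and angle between the x axis of tray_mid and the x axis of hopper, either way round below 0.06 rad and x of cap0_mid in the frame of tray_mid between -0.052 and 0.052 m and y of cap0_mid in the frame of tray_mid between -0.067 and 0.067 m and height (world z) of each of cap0_mid, cap1_mid, cap2_mid, cap3_mid below 0.06 m and x of cap1_mid in the frame of tray_mid between -0.052 and 0.052 m and y of cap1_mid in the frame of tray_mid between -0.067 and 0.067 m and x of cap2_mid in the frame of tray_mid between -0.052 and 0.052 m and y of cap2_mid in the frame of tray_mid between -0.067 and 0.067 m and x of cap3_mid in the frame of tray_mid between -0.052 and 0.052 m and y of cap3_mid in the frame of tray_mid between -0.067 and 0.067 m and linear speed of tray below 0.02 m/s and value of joint bin below 0.06 rad); the robot touches nothing.
It fails at once if the bystanding bottle is pushed more than 25 mm from its place (distance of bottle_a from where it was at the start of the episode above 0.025 m).
It fails at once if the bystanding bottle is pushed more than 25 mm from its place (distance of bottle_b from where it was at the start of the episode above 0.025 m).
It fails at once if the bystanding cap is pushed more than 25 mm from its place (distance of stray_cap from where it was at the start of the episode above 0.025 m).
It fails at once if the bystanding brush is pushed more than 25 mm from its place (distance of dust_brush from where it was at the start of the episode above 0.025 m).
It also fails if it takes over 72 s, if anything falls off the work surface, if the arm or the gripper's body presses on something with over 40 N, if the wrist force passes 120 N, or if a joint passes its speed limit or range.

## Working session

There is one attempt and no reset: what is moved stays moved. The work goes in short steps, each a Python script; the robot and the scene stay as the last script left them, time stands still between calls to the robot, and variables do not carry over. Pictures are saved under pics/ and viewed, and the job is handed in when it is done.

```bash
ls; mkdir -p pics
python3 - <<'E'
from plant import *
import cv2
for n in ["scene","side","wrist"]:
    s=snapshot(n); cv2.imwrite(f"pics/{n}0.png",s["frame"][:,:,::-1])
    print(n,s["fx"],s["fy"],s["cx"],s["cy"]); print(s.get("world_to_cam",s.get("tool_from_camera")).__repr__())
st=state(); print(st)
E
```

```text
pics
scene 398.29053089150176 398.29053089150176 318.7525744349321 194.97832376323294
array([[-0.83051833, -0.55697043,  0.00482057,  0.53379242],
       [-0.31843957,  0.46770022, -0.82453183,  0.22922345],
       [ 0.45698527, -0.68632386, -0.56579503,  0.98284006],
       [ 0.        ,  0.        ,  0.        ,  1.        ]])
side 444.4222798277677 444.4222798277677 320.4857731604561 201.08296819747426
array([[-0.81578007, -0.57834374, -0.00462616,  0.53772557],
       [-0.388498  ,  0.55388448, -0.73639751,  0.25975243],
       [ 0.42845324, -0.59894116, -0.6765333 ,  1.3432153 ],
       [ 0.        ,  0.        ,  0.        ,  1.        ]])
wrist 309.70691628693146 309.70691628693146 320.3424631826529 197.52921583955853
array([[ 9.99999705e-01, -2.19038874e-04, -7.36582637e-04,
         9.32333578e-05],
       [ 4.12678346e-04,  9.61645702e-01,  2.74294319e-01,
        -7.65323887e-02],
       [ 6.48250409e-04, -2.74294542e-01,  9.61645509e-01,
        -1.65472401e-01],
       [ 0.00000000e+00,  0.00000000e+00,  0.00000000e+00,
         1.00000000e+00]])
{'time_s': 0.15, 'joints': array([-1.45285984e+00,  2.59187292e-01,  1.53578367e+00, -3.87163558e-05,
        1.34801112e+00, -2.02814461e-01]), 'joint_velocities': array([-0.00092275, -0.00136581, -0.00339003,  0.00066642,  0.00044986,
        0.00034518]), 'tau': array([ 2.11429709e-03, -4.37644744e+01, -2.84234065e+01,  7.20316102e-02,
        3.81064299e-02, -1.00060483e-04]), 'ee_pos': array([ 0.17335648, -0.52154006,  0.21802166]), 'tool_rot': array([ 8.10952159e-01, -5.85112051e-01, -4.83856990e-04, -4.98868040e-04]), 'force': array([-0.0530374 , -0.0908523 ,  0.10469759]), 'moment': array([ 0.00359899, -0.04376141,  0.0520092 ]), 'width': 0.09305779628471181}
```

View pics/scene0.png

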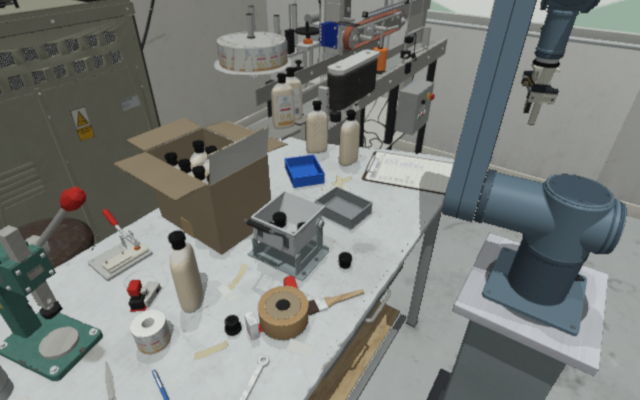

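View pics/side0.png

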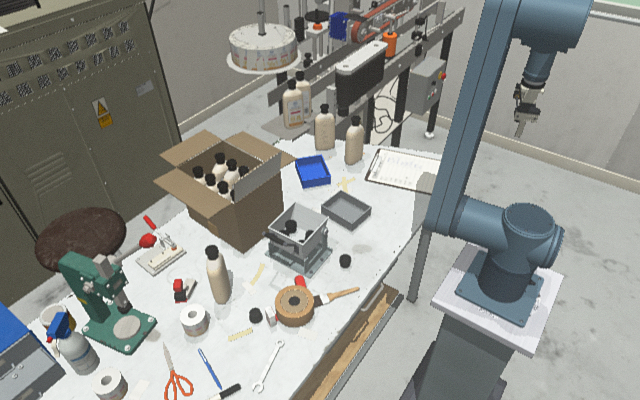

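View pics/wrist0.png

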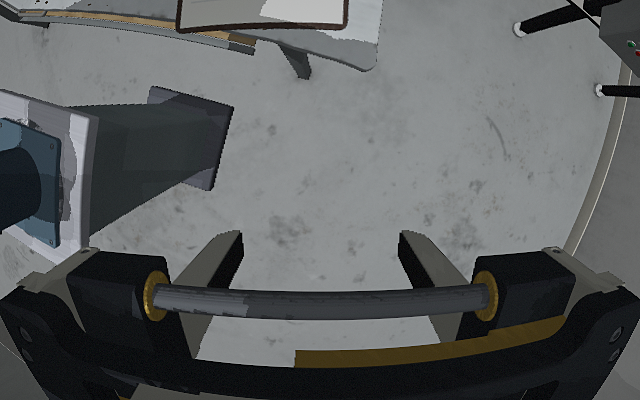

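```bash
cat > h.py <<'E'
import numpy as np, cv2
from scipy.spatial.transform import Rotation as R
def ray(s,u,v):
    T=s["world_to_cam"]; d=np.array([(u-s["cx"])/s["fx"],(v-s["cy"])/s["fy"],1.])
    Rm=T[:3,:3]; return -Rm.T@T[:3,3], Rm.T@d
def onz(s,u,v,z=0.):
    o,d=ray(s,u,v); return o+d*(z-o[2])/d[2]
def proj(s,p):
    q=s["world_to_cam"]@np.r_[p,1]; return np.array([s["fx"]*q[0]/q[2]+s["cx"],s["fy"]*q[1]/q[2]+s["cy"]])
def tri(s1,a,s2,b):
    o1,d1=ray(s1,*a);o2,d2=ray(s2,*b)
    A=np.c_[d1,-d2]; t=np.linalg.lstsq(A,o2-o1,rcond=None)[0]
    p,q=o1+d1*t[0],o2+d2*t[1]; return (p+q)/2,np.linalg.norm(p-q)
def wray(s,st,u,v):
    dx,dy=u-s["cx"],v-s["cy"]; r=np.hypot(dx,dy); th=r/s["fx"]
    d=np.array([np.sin(th)*dx/r,np.sin(th)*dy/r,np.cos(th)]) if r>0 else np.array([0,0,1.])
    T=s["tool_from_camera"]; Rt=R.from_quat(st["tool_rot"]).as_matrix()
    return st["ee_pos"]+Rt@T[:3,3], Rt@T[:3,:3]@d
def wonz(s,st,u,v,z=0.):
    o,d=wray(s,st,u,v); return o+d*(z-o[2])/d[2]
def wproj(s,st,p):
    T=s["tool_from_camera"]; Rt=R.from_quat(st["tool_rot"]).as_matrix()
    c=T[:3,:3].T@(Rt.T@(np.asarray(p)-st["ee_pos"])-T[:3,3])
    n=np.linalg.norm(c[:2]); th=np.arctan2(n,c[2]); return np.array([s["cx"],s["cy"]])+s["fx"]*th*c[:2]/n
def crop(f,x0,y0,x1,y1,k,name):
    c=cv2.resize(f[y0:y1,x0:x1,::-1],None,fx=k,fy=k,interpolation=cv2.INTER_CUBIC)
    for x in range((x0//20+1)*20,x1,20):
        cv2.line(c,((x-x0)*k,0),((x-x0)*k,6),(0,0,255),1); cv2.putText(c,str(x),((x-x0)*k-10,18),0,.4,(0,0,255))
    for y in range((y0//20+1)*20,y1,20):
        cv2.line(c,(0,(y-y0)*k),(6,(y-y0)*k),(0,0,255),1); cv2.putText(c,str(y),(8,(y-y0)*k+4),0,.4,(0,0,255))
    cv2.imwrite(name,c)
E
python3 - <<'E'
from plant import *
from h import *
a=snapshot("scene");b=snapshot("side")
crop(a["frame"],220,140,400,290,4,"pics/sc1.png")
crop(b["frame"],240,140,400,290,4,"pics/sd1.png")
for p in [(344,207),(288,255),(344,260),(232,325),(344,195)]: print(p,onz(a,*p))
print(ray(a,0,0)[0],ray(b,0,0)[0])
E
```

```text
(344, 207) [ 0.56362266 -0.02519218  0.        ]
(288, 255) [0.57599419 0.24858711 0.        ]
(344, 260) [ 4.40877281e-01  1.80270776e-01 -1.11022302e-16]
(232, 325) [0.54138933 0.49843086 0.        ]
(344, 195) [ 0.59802666 -0.0827809   0.        ]
[0.06717478 0.86464531 0.74251488] [-0.03592585  0.9716243   1.10249853]
```

View pics/sc1.png

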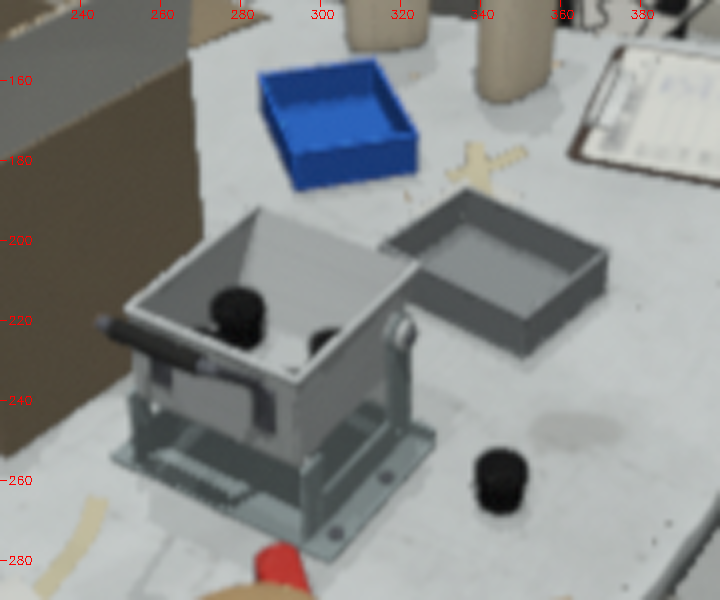

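View pics/sd1.png

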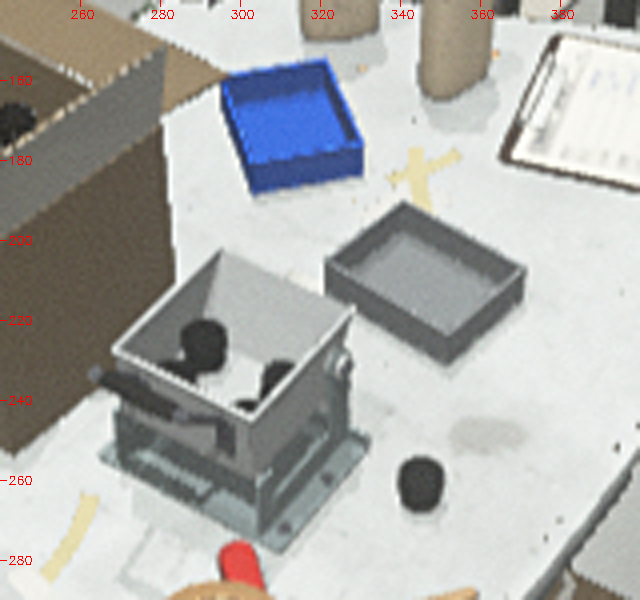

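Run:
```python
from plant import *
from h import *
a=snapshot("scene")
def p(u,v,z=0): return np.round(onz(a,220+u/4,140+v/4,z),3)
print("base",p(330,562),p(112,457),p(434,445), "cap",p(500,512),"tray",p(607,250,.04),p(527,322,.04),p(467,187,.04),p(385,245,.04),"bottle",p(510,100),p(390,50),"blue",p(300,188))
q=R.from_matrix(np.array([[0,-1,0],[-1,0,0],[0,0,-1]]).T).as_quat()
print(q)
for yaw in np.arange(0,6.3,.785):
    Rm=R.from_euler('z',yaw)*R.from_quat([1,0,0,0])
    for P in [(.45,.05,.4),(.5,.0,.45),(.4,.05,.45)]:
        j=ik(P,Rm.as_quat()); print(round(yaw,2),P,None if j is None else np.round(j,2))
```

```text
base [0.489 0.302 0.   ] [0.667 0.307 0.   ] [0.493 0.175 0.   ] cap [0.423 0.204 0.   ] tray [ 0.479 -0.045  0.04 ] [0.485 0.066 0.04 ] [ 0.613 -0.059  0.04 ] [0.622 0.045 0.04 ] bottle [ 0.688 -0.259  0.   ] [ 0.834 -0.277  0.   ] blue [ 0.76 -0.03  0.  ]
[ 0.70710678 -0.70710678  0.          0.        ]
0.0 (0.45, 0.05, 0.4) [-0.14  0.02  1.39 -0.    1.74 -0.14]
0.0 (0.5, 0.0, 0.45) [-0.22  0.12  1.16 -0.    1.86 -0.22]
0.0 (0.4, 0.05, 0.45) [-0.15 -0.07  1.36 -0.    1.86 -0.15]
0.78 (0.45, 0.05, 0.4) [-0.14  0.02  1.39 -0.    1.74 -0.92]
0.78 (0.5, 0.0, 0.45) [-0.22  0.12  1.16 -0.    1.86 -1.01]
0.78 (0.4, 0.05, 0.45) [-0.15 -0.07  1.36 -0.    1.86 -0.94]
1.57 (0.45, 0.05, 0.4) [-0.14  0.02  1.39 -0.    1.74 -1.71]
1.57 (0.5, 0.0, 0.45) [-0.22  0.12  1.16 -0.    1.86 -1.79]
1.57 (0.4, 0.05, 0.45) [-0.15 -0.07  1.36 -0.    1.86 -1.72]
2.36 (0.45, 0.05, 0.4) [-0.14  0.02  1.39 -0.    1.74 -2.49]
2.36 (0.5, 0.0, 0.45) [-0.22  0.12  1.16 -0.    1.86 -2.58]
2.36 (0.4, 0.05, 0.45) [-0.15 -0.07  1.36 -0.    1.86 -2.51]
3.14 (0.45, 0.05, 0.4) [-0.14  0.02  1.39 -0.    1.74  3.01]
3.14 (0.5, 0.0, 0.45) [-0.22  0.12  1.16 -0.    1.86  2.92]
3.14 (0.4, 0.05, 0.45) [-0.15 -0.07  1.36 -0.    1.86  2.99]
3.92 (0.45, 0.05, 0.4) [-0.14  0.02  1.39 -0.    1.74  2.22]
3.92 (0.5, 0.0, 0.45) [-0.22  0.12  1.16 -0.    1.86  2.13]
3.92 (0.4, 0.05, 0.45) [-0.15 -0.07  1.36 -0.    1.86  2.2 ]
4.71 (0.45, 0.05, 0.4) [-0.14  0.02  1.39 -0.    1.74  1.44]
4.71 (0.5, 0.0, 0.45) [-0.22  0.12  1.16 -0.    1.86  1.35]
4.71 (0.4, 0.05, 0.45) [-0.15 -0.07  1.36 -0.    1.86  1.42]
5.5 (0.45, 0.05, 0.4) [-0.14  0.02  1.39 -0.    1.74  0.65]
5.5 (0.5, 0.0, 0.45) [-0.22  0.12  1.16 -0.    1.86  0.56]
5.5 (0.4, 0.05, 0.45) [-0.15 -0.07  1.36 -0.    1.86  0.63]
6.28 (0.45, 0.05, 0.4) [-0.14  0.02  1.39 -0.    1.74 -0.13]
6.28 (0.5, 0.0, 0.45) [-0.22  0.12  1.16 -0.    1.86 -0.22]
6.28 (0.4, 0.05, 0.45) [-0.15 -0.07  1.36 -0.    1.86 -0.15]
```

Run:
```python
from plant import *
from h import *
move_ptp([.52,.10,.40],[1,0,0,0])
st=state(); s=snapshot("wrist"); 
import pickle; pickle.dump((st,s),open("w1.pkl","wb"))
cv2.imwrite("pics/w1.png",s["frame"][:,:,::-1]); print(st["time_s"],st["ee_pos"],st["tool_rot"])
a=snapshot("scene");cv2.imwrite("pics/s2.png",a["frame"][:,:,::-1])
```

```text
2.9 [0.52015287 0.09920397 0.39963889] [ 9.99999704e-01 -6.94090280e-04 -3.10526457e-04  1.19076618e-04]
```

View pics/w1.png

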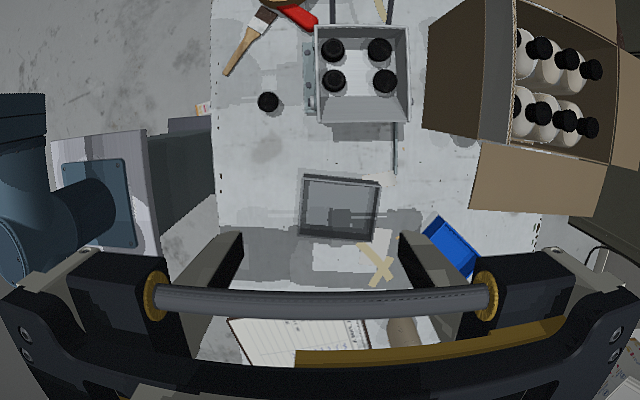

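View pics/s2.png

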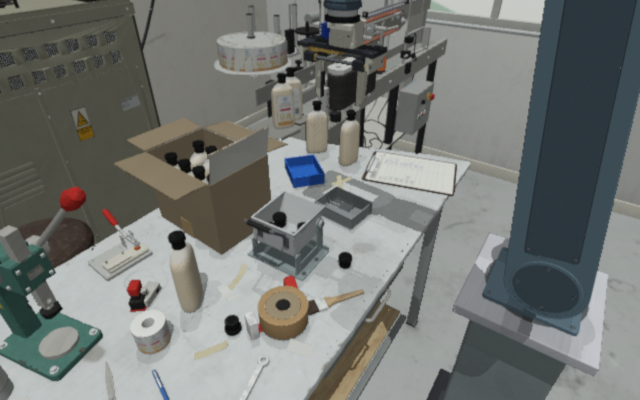

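Run:
```python
from h import *
import pickle; st,s=pickle.load(open("w1.pkl","rb"))
crop(s["frame"],220,0,420,150,4,"pics/w1a.png")
crop(s["frame"],280,110,420,250,4,"pics/w1b.png")
```

```text
(no output)
```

View pics/w1a.png

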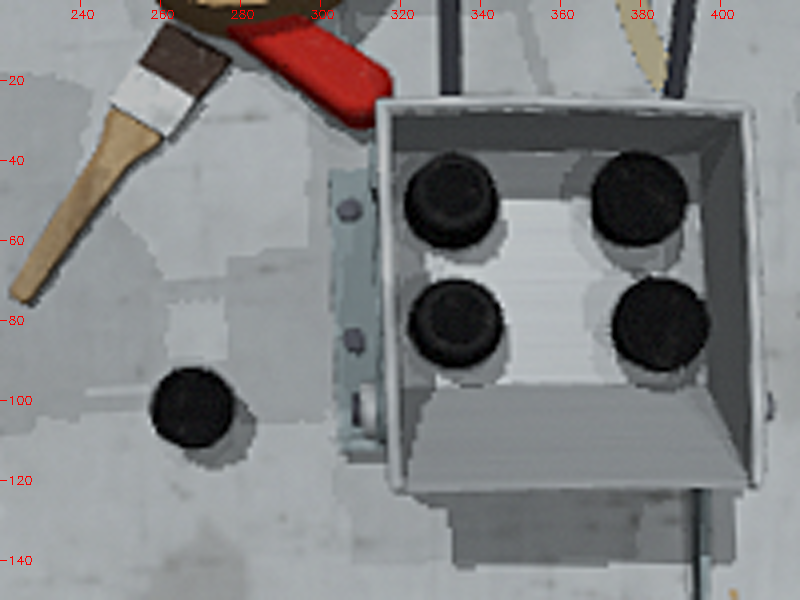

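View pics/w1b.png

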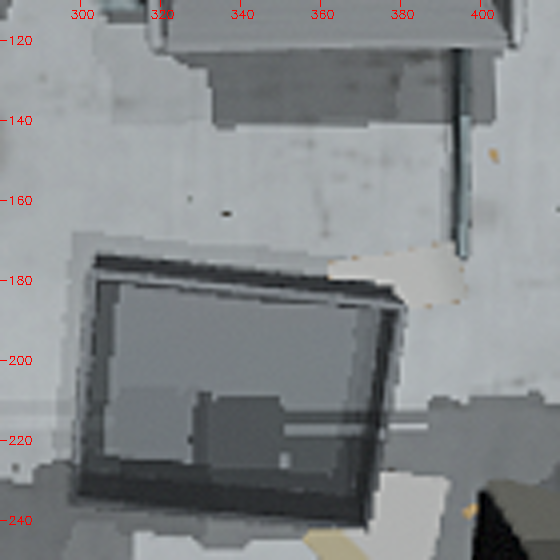

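Run:
```python
from h import *
import pickle; st,s=pickle.load(open("w1.pkl","rb"))
f=lambda u,v,z: wonz(s,st,u,v,z)
rl,rr,fl,fr=f(315,25,.138),f(407.5,26,.138),f(319.2,122.5,.135),f(410.5,122,.135)
print("rim",rl,rr,fl,fr)
print("widths",np.linalg.norm(rl-rr),np.linalg.norm(fl-fr),"depth",np.linalg.norm((rl+rr-fl-fr)/2),"angles",np.degrees([np.arctan2(*(a-b)[1::-1]) for a,b in((rl,rr),(fl,fr),((rl+rr),(fl+fr)))]))
s0=f(394,173.7,.018); s1=f(280+455/4,110+120/4,.018); print("stop",s0,s1,np.degrees(np.arctan2(*(s1-s0)[1::-1])))
c=[f(280+u/4,110+v/4,.04) for u,v in((95,262),(402,303),(368,527),(72,500))]
print("tray",c)
for i in range(4): print(np.linalg.norm(c[i]-c[i-1]))
print("cap",f(220+193/4,408/4,.032),"plate",f(220+332/4,445/4,.005),f(220+332/4,172/4,.005))
print("brush tip",f(220+20/4,300/4,.005))
```

```text
rim [0.51326591 0.29814841 0.138     ] [0.64236662 0.3029203  0.138     ] [0.51871876 0.16033366 0.135     ] [0.64777971 0.1638296  0.135     ]
widths 0.1291888695508422 0.12910829689073097 depth 0.13859175533329993 angles [-177.88316485 -178.44837824   92.24716752]
stop [0.65514565 0.06490394 0.018     ] [0.6519685  0.12688458 0.018     ] 92.93443747456669
tray [array([0.49129392, 0.06565348, 0.04      ]), array([0.62627901, 0.0473974 , 0.04      ]), array([ 0.61634655, -0.06014589,  0.04      ]), array([ 0.47876193, -0.04563963,  0.04      ])]
0.11199645350086776
0.13621402784040504
0.10800098259355594
0.13834723720771716
cap [0.43114962 0.19370518 0.032     ] plate [0.48921719 0.17632222 0.005     ] [0.48957087 0.30195606 0.005     ]
brush tip [0.34580815 0.24944932 0.005     ]
```

```bash
cat >> h.py <<'E'
HO=np.array([.580,.192]); HY=np.radians(92.3)
hx=np.array([np.cos(HY),np.sin(HY)]); hy=np.array([-np.sin(HY),np.cos(HY)])
def H(x,y,z): 
    p=HO+x*hx+y*hy; return np.array([p[0],p[1],z])
def toH(p): d=np.asarray(p)[:2]-HO; return np.array([d@hx,d@hy])
def Q(yaw,): return (R.from_euler('z',yaw)*R.from_quat([1,0,0,0])).as_quat()
E
python3 - <<'E'
from plant import *
from h import *
q=Q(HY-np.pi/2)
move_ptp(H(-.285,.036,.12),q)
movel(H(-.285,.036,.010),vel=.15)
f0=state()["force"]; print(state()["time_s"],f0)
x=-.285
for x in (-.255,-.225,-.195,-.165,-.15,-.143,-.140):
    movel(H(x,.036,.010),vel=.08 if x<-.15 else .04)
    st=state(); print(x,toH(st["ee_pos"]),np.round(st["force"]-f0,2),st["time_s"])
    if np.linalg.norm((st["force"]-f0)[:2])>8: break
s=snapshot("wrist");cv2.imwrite("pics/w2.png",s["frame"][:,:,::-1])
s=snapshot("scene");crop(s["frame"],220,140,400,290,4,"pics/s3.png")
E
```

```text
5.175 [ 0.22196787 -1.26631925 -0.16807341]
-0.255 [-0.25430174  0.03599742] [0.08 1.82 0.12] 5.7
-0.225 [-0.22438339  0.03611898] [-0.37  0.17  0.17] 6.225
-0.195 [-0.19438384  0.03609537] [0.72 1.54 0.22] 6.75
-0.165 [-0.16440389  0.03610468] [-0.64  0.73  0.27] 7.275
-0.15 [-0.14974107  0.03604765] [-1.11  1.57  0.45] 7.8
-0.143 [-0.14271153  0.0360668 ] [-0.27  1.   -0.11] 8.125
-0.14 [-0.13984577  0.03602006] [ 0.68  1.26 -0.13] 8.375
```

View pics/w2.png

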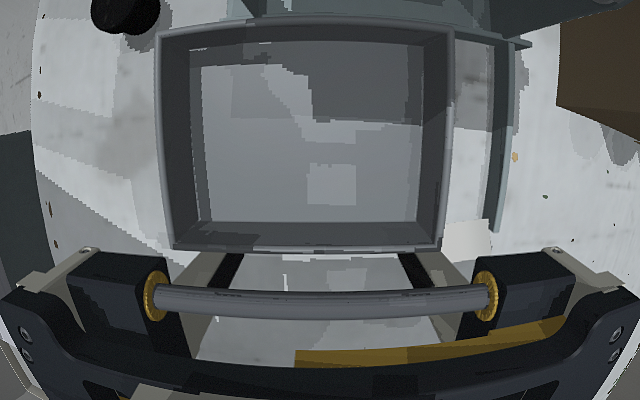

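View pics/s3.png

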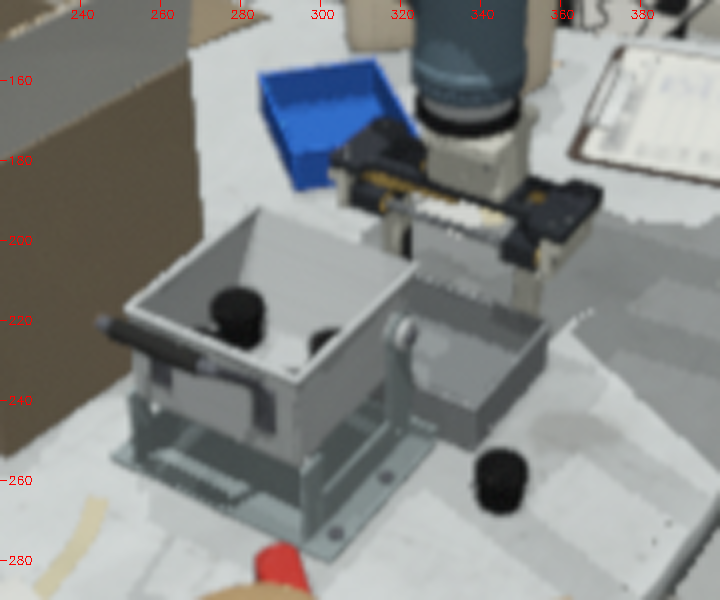

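Run:
```python
from plant import *
from h import *
f0=np.array([ 0.222,-1.266,-.168])
x=-.140
while x<-.122:
    x+=.002
    movel(H(x,.036,.010),vel=.03)
    st=state(); F=st["force"]-f0; print(round(x,3),toH(st["ee_pos"]).round(4),np.round(F,1),st["time_s"])
    if F[:2]@hx<-6: break
st=state();s=snapshot("wrist");cv2.imwrite("pics/w3.png",s["frame"][:,:,::-1])
import pickle; pickle.dump((st,s),open("w3.pkl","wb"))
```

```text
-0.138 [-0.1379  0.036 ] [-0.4  1.7  0.3] 8.725
-0.136 [-0.1358  0.036 ] [-1.6  1.3 -0.8] 8.975
-0.134 [-0.1343  0.036 ] [ 0.4 -2.6 -0. ] 9.225
-0.132 [-0.1342  0.036 ] [ -2.5 -10.    1.6] 9.475
```

View pics/w3.png

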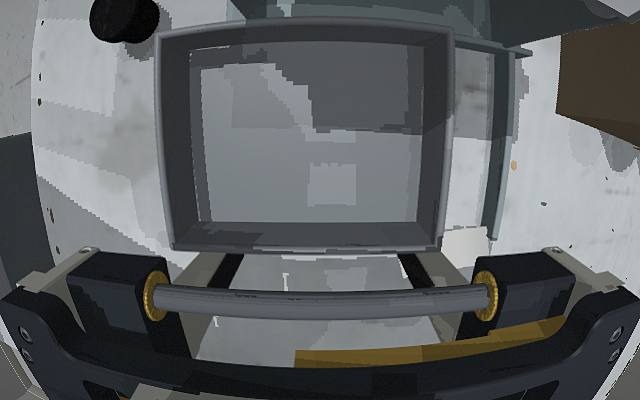

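Run:
```python
from h import *
import pickle; st,s=pickle.load(open("w3.pkl","rb"))
crop(s["frame"],420,20,540,170,4,"pics/w3a.png")
crop(s["frame"],140,20,260,170,4,"pics/w3b.png")
for n,u,v,z in [("trayR",452,40,.04),("trayR",441,240,.04),("trayL",157,40,.04),("trayL",172,245,.04),("stop",497,120,.018),("stop",494,230,.018)]:
    print(n,toH(wonz(s,st,u,v,z)))
```

```text
trayR [-0.02155328 -0.02450522]
trayR [-0.11875896 -0.02507434]
trayL [-0.01876158  0.11308227]
trayL [-0.12228236  0.11333697]
stop [-0.05740234 -0.06377594]
stop [-0.12364203 -0.07119403]
```

View pics/w3a.png

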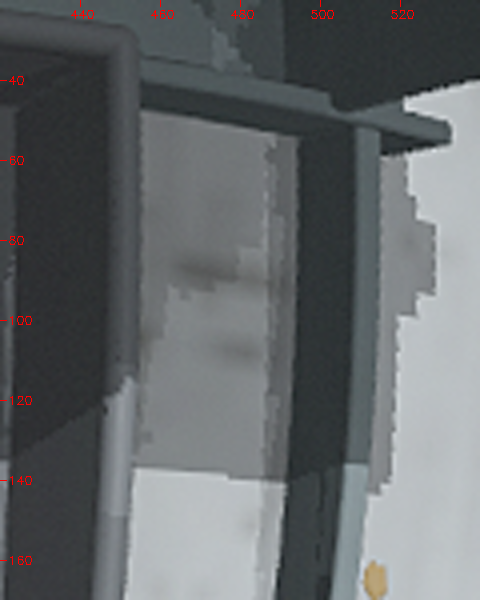

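View pics/w3b.png

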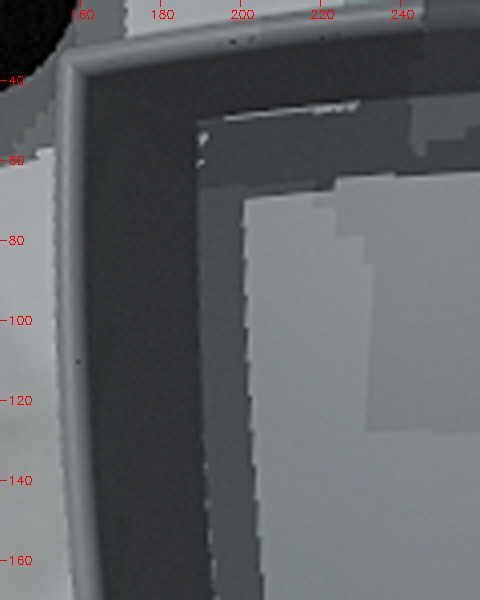

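Run:
```python
from h import *
import pickle; st,s=pickle.load(open("w3.pkl","rb"))
o=[420,20]
for n,u,v,z in [("stoptop",358,130,.018),("stoptop",348,460,.018),("stoptop",330,595,.018),("stopbot",298,140,0),("stopbot",285,480,0),("fence",310,100,.018),("fence",140,70,.018),("trayR",140,50,.04),("trayR",137,300,.04),("trayR",122,590,.04)]:
    print(n,toH(wonz(s,st,420+u/4,20+v/4,z)).round(4))
```

```text
stoptop [-0.0169 -0.072 ]
stoptop [-0.0654 -0.0716]
stoptop [-0.0853 -0.0707]
stopbot [-0.016  -0.0724]
stopbot [-0.0704 -0.0717]
fence [-0.0139 -0.0636]
fence [-0.014  -0.0361]
trayR [-0.0176 -0.0262]
trayR [-0.0477 -0.0256]
trayR [-0.0818 -0.0257]
```

Run:
```python
from plant import *
from h import *
f0=np.array([ 0.222,-1.266,-.168])
movel(H(-.165,.036,.010),vel=.15)
movel(H(-.165,.036,.10),vel=.2)
move_gripper(0.0,20)
print(state()["width"])
move_ptp(H(-.085,.160,.10),Q(HY-np.pi/2))
movel(H(-.085,.160,.010),vel=.15)
f0=state()["force"]; print(state()["time_s"],f0)
for y in list(np.arange(.14,.099,-.01))+list(np.arange(.096,.078,-.002)):
    movel(H(-.085,y,.010),vel=.06 if y>.1 else .03)
    st=state(); F=st["force"]-f0; print(round(y,3),toH(st["ee_pos"]).round(4),np.round(F,1),st["time_s"])
    if F[:2]@hy>7: break
st=state();s=snapshot("wrist");cv2.imwrite("pics/w4.png",s["frame"][:,:,::-1])
import pickle; pickle.dump((st,s),open("w4.pkl","wb"))
```

```text
0.0005512659301293243
13.3333 [-0.59203413 -0.48463765  0.06486027]
0.14 [-0.085   0.1396] [0.4 0.5 0.5] 13.8167
0.13 [-0.085   0.1296] [-0.1 -0.5 -1.4] 14.1333
0.12 [-0.085   0.1193] [0.5 0.6 0.2] 14.45
0.11 [-0.0851  0.1093] [0.7 0.4 0.1] 14.7667
0.1 [-0.085   0.0997] [-0.6  0.5  0.9] 15.25
0.096 [-0.085   0.0957] [ 2.  -0.4 -0.6] 15.5333
0.094 [-0.085   0.0938] [ 1.5  1.1 -0.9] 15.7833
0.092 [-0.085   0.0918] [ 0.2 -0.  -0.7] 16.0333
0.09 [-0.085   0.0897] [0.1 0.8 0.8] 16.2833
0.088 [-0.085   0.0877] [ 0.8 -0.1 -0.5] 16.5333
0.086 [-0.085   0.0857] [0.8 1.  0.1] 16.7833
0.084 [-0.0849  0.0855] [-3.6  0.5  4.7] 17.0333
0.082 [-0.0848  0.0854] [-9.5  0.3  8.2] 17.2833
```

View pics/w4.png

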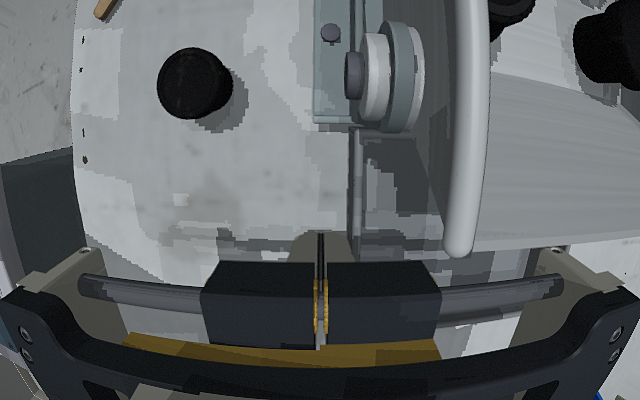

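Run:
```python
from plant import *
from h import *
movel(H(-.085,.105,.010),vel=.15)
movel(H(-.085,.105,.10),vel=.2)
movel(H(-.165,.006,.10),vel=.25)
move_gripper(0.093,20)
movel(H(-.165,.006,.010),vel=.15)
f0=state()["force"]; print(state()["time_s"],f0)
for x in [-.145,-.14]+list(np.arange(-.138,-.12,.002)):
    movel(H(x,.006,.010),vel=.06 if x<-.14 else .03)
    st=state(); F=st["force"]-f0; print(round(x,3),toH(st["ee_pos"]).round(4),np.round(F,1),st["time_s"])
    if F[:2]@hx<-8: break
st=state();s=snapshot("wrist");cv2.imwrite("pics/w5.png",s["frame"][:,:,::-1])
import pickle; pickle.dump((st,s),open("w5.pkl","wb"))
```

```text
21.1167 [ 0.15888633 -0.19742793  0.04961991]
-0.145 [-0.1445  0.0059] [-0.7  0.1 -0.5] 21.6
-0.14 [-0.1399  0.006 ] [-0.1  0.1  1. ] 21.9167
-0.138 [-0.138  0.006] [-0.3 -0.1 -0.3] 22.1667
-0.136 [-0.1359  0.006 ] [-0.7 -0.5  0.1] 22.4167
-0.134 [-0.1346  0.0061] [-1.  -4.3  0.6] 22.6667
-0.132 [-0.1345  0.0061] [ -2.3 -10.7   2. ] 22.9167
```

View pics/w5.png

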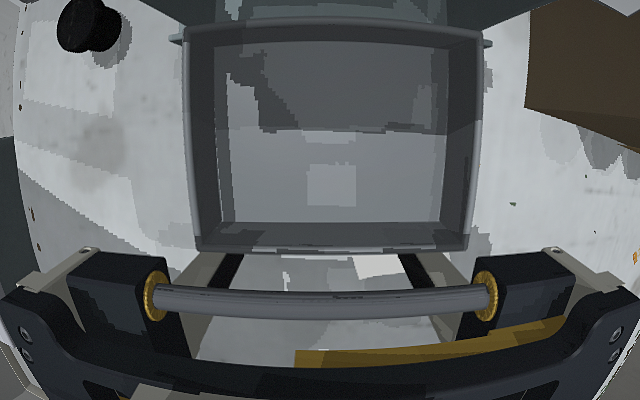

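Run:
```python
from plant import *
from h import *
import pickle; st,s=pickle.load(open("w5.pkl","rb"))
for n,u,v,z in [("L",184,60,.04),("L",195,230,.04),("R",482,60,.04),("R",468,230,.04)]: print(n,toH(wonz(s,st,u,v,z)).round(4))
st,s=pickle.load(open("w1.pkl","rb"))
print("box",wonz(s,st,425,130,.2),wonz(s,st,440,5,.2))
movel(H(-.165,.006,.010),vel=.15)
movel(H(-.165,.006,.26),vel=.3)
movel(H(-.03,.0,.30),vel=.3)
move_ptp(H(.140,0,.27),Q(HY))
print(state()["time_s"])
st=state();s=snapshot("wrist");cv2.imwrite("pics/w6.png",s["frame"][:,:,::-1])
pickle.dump((st,s),open("w6.pkl","wb"))
a=snapshot("scene");cv2.imwrite("pics/s6.png",a["frame"][:,:,::-1]); crop(a["frame"],220,140,400,290,4,"pics/s6c.png")
```

```text
L [-0.0311  0.0681]
L [-0.1136  0.0684]
R [-0.0294 -0.0704]
R [-0.1141 -0.0698]
box [0.64761487 0.15668607 0.2       ] [0.66846536 0.31858949 0.2       ]
26.1167
```

View pics/w6.png

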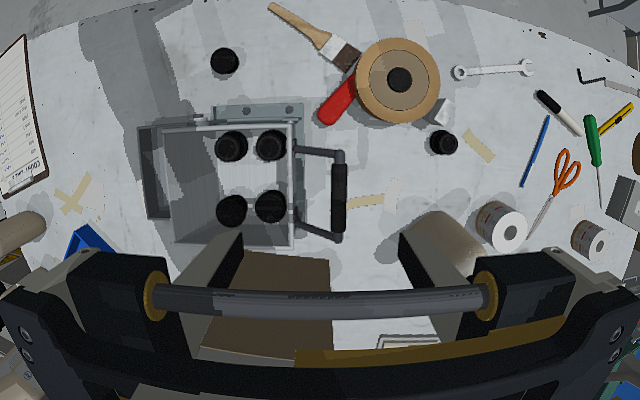

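View pics/s6.png

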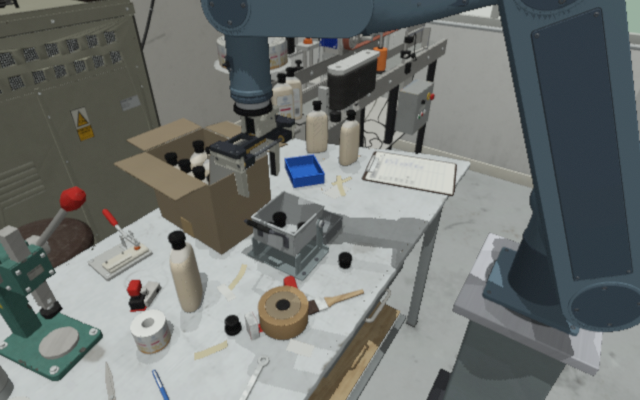

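Run:
```python
from h import *
import pickle; st,s=pickle.load(open("w6.pkl","rb"))
crop(s["frame"],260,120,480,270,3,"pics/w6a.png")
for u,v in [(339,163),(339,232),(331,198),(347,198)]: p=wonz(s,st,u,v,.165); print(p.round(4),toH(p).round(4))
a,w=None,pickle.load(open("w1.pkl","rb"))
print("box0",wonz(w[1],w[0],425,130,0),wonz(w[1],w[0],440,5,0))
from plant import snapshot
a=snapshot("scene"); print("bottle",onz(a,190,306)); print(proj(a,[.574,.347,.165]))
```

```text
[0.5435 0.3459 0.165 ] [0.1552 0.0303]
[0.6089 0.3494 0.165 ] [ 0.1561 -0.0352]
[0.5759 0.3403 0.165 ] [ 0.1483 -0.0019]
[0.5754 0.3548 0.165 ] [ 0.1629 -0.0019]
box0 [0.7171481  0.14639249 0.        ] [0.7494206  0.39698751 0.        ]
bottle [0.6602061  0.51451921 0.        ]
[259.72716091 226.66380835]
```

View pics/w6a.png

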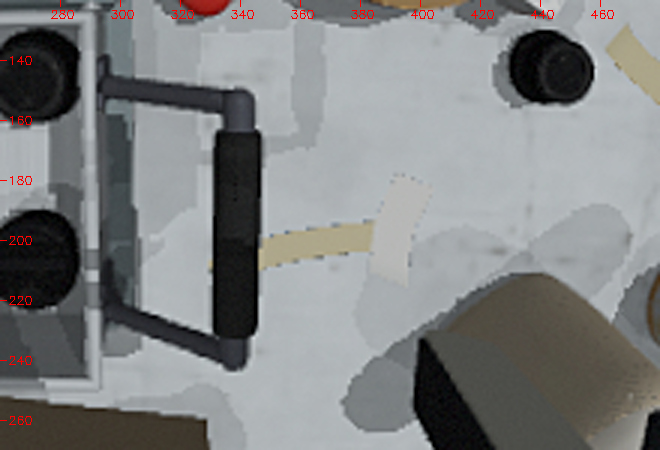

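View pics/s6c.png

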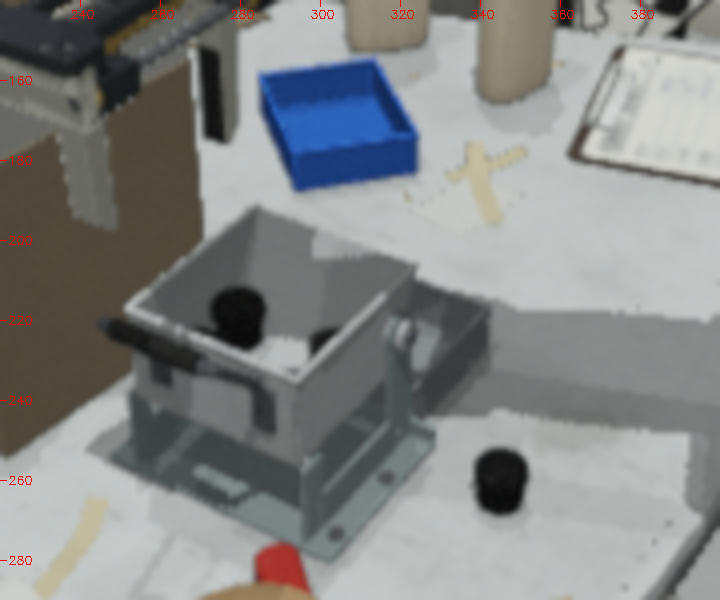

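```bash
cat >> h.py <<'E'
A0=np.arctan2(.065,.155); RR=np.hypot(.155,.065)
def W(th,dz=0): return H(RR*np.cos(A0+th)+.0005,-.002,.100+RR*np.sin(A0+th)-.019+dz)
E
python3 - <<'E'
from plant import *
from h import *
q=Q(HY)
print([ik(W(t),q) is not None for t in (0,.5,1,1.5,2)], ik(W(0),q).round(2), ik(W(1.98),q).round(2))
move_gripper(.040,30)
movel(W(0,.06),q,vel=.2)
movel(W(0),vel=.1)
print(state()["time_s"],state()["force"].round(1))
move_gripper(0.0,30)
st=state(); print(st["time_s"],st["width"],st["force"].round(1),toH(st["ee_pos"]),st["ee_pos"][2])
for t in (.06,.12,.2):
    movel(W(t),vel=.06); st=state(); print(t,st["time_s"],st["width"],st["force"].round(1))
a=snapshot("scene");cv2.imwrite("pics/s7.png",a["frame"][:,:,::-1])
E
```

```text
[True, True, True, True, True] [ 0.38  0.53  1.31 -0.    1.3  -1.23] [-0.07  0.35  1.47 -0.    1.33 -1.68]
28.4833 [ 0.2 -0.1  0.1]
29.0333 0.013913393534190561 [ 0.2 -2.8  2.6] [ 0.15498866 -0.00216741] 0.14637545313812633
0.06 29.35 0.014202931218076533 [ 1.2 -1.4 -2.2]
0.12 29.6667 0.014293915054036509 [ 1.2 -1.4 -1.5]
0.2 30.0417 0.01407770117392113 [ 0.6  1.5 -1.1]
```

View pics/s7.png

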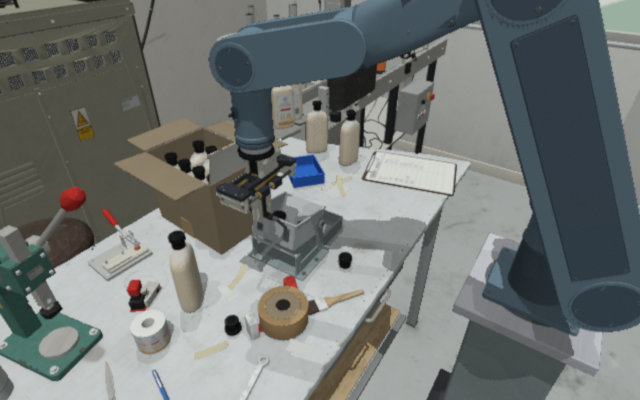

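Run:
```python
from plant import *
from h import *
for t in np.r_[np.arange(.3,1.25,.1),np.arange(1.3,1.95,.075),1.97]:
    movel(W(t),vel=.1 if t<1.25 else .05); st=state(); F=st["force"]
    print(round(t,2),st["time_s"],round(st["width"],4),F.round(1))
    if np.linalg.norm(F)>30: break
a=snapshot("scene");crop(a["frame"],220,140,400,290,4,"pics/s8.png")
st=state();s=snapshot("wrist");cv2.imwrite("pics/w8.png",s["frame"][:,:,::-1])
```

```text
0.3 30.4083 0.0139 [-2.   4.3  3.5]
0.4 30.725 0.0139 [-1.4  5.7  4.1]
0.5 31.0417 0.014 [-1.9  7.5  6.9]
0.6 31.3583 0.0139 [-3.1  8.2  9.6]
0.7 31.675 0.0146 [-4.2  9.1 13.8]
0.8 31.9917 0.014 [-5.8  6.2 14.8]
0.9 32.3083 0.0142 [-6.3  4.4 14.1]
1.0 32.625 0.0143 [-6.1  1.5 12.2]
1.1 32.9417 0.0139 [-4.7  0.1 11.5]
1.2 33.2583 0.0137 [-4.2 -0.9  8.1]
1.3 33.7417 0.014 [-4.1  0.6  6.9]
1.38 34.1417 0.0139 [-5.6 -0.6  5.6]
1.45 34.5417 0.0139 [-5.3 -0.7  3.5]
1.52 34.9417 0.0142 [-5.2 -0.2  0.5]
1.6 35.3417 0.0139 [-5.   0.  -0.8]
1.67 35.7417 0.0136 [-4.7 -0.1 -2.2]
1.75 36.1417 0.014 [-5.7  0.4 -2.5]
1.82 36.5417 0.0142 [-5.1 -0.  -2.5]
1.9 36.9417 0.0143 [-3.3  0.8 -3.2]
1.97 37.325 0.0143 [-3.1  0.6 -2.6]
```

View pics/s8.png

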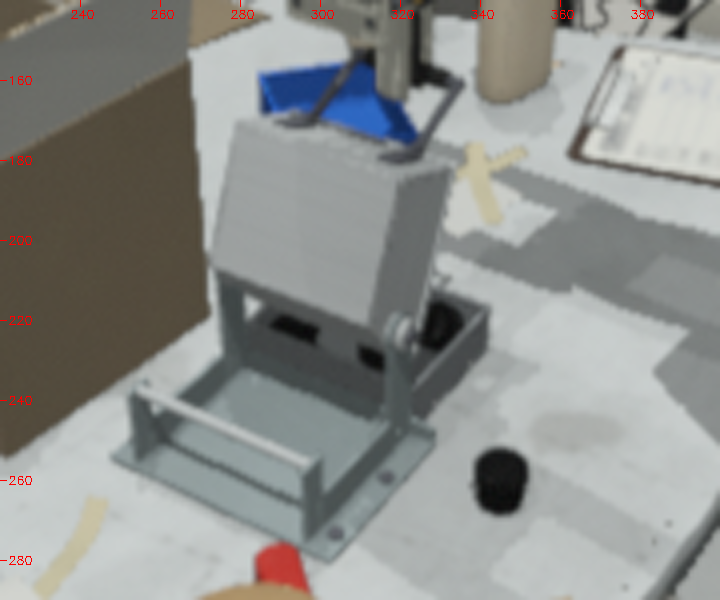

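View pics/w8.png

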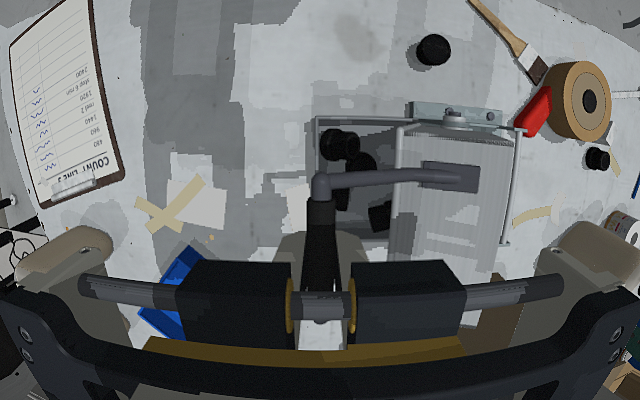

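Run:
```python
from plant import *
from h import *
movel(W(1.99),vel=.05); pause(.4); print(state()["force"].round(1),state()["time_s"])
s=snapshot("wrist");crop(s["frame"],300,100,420,260,5,"pics/w9.png")
s=snapshot("side");crop(s["frame"],260,160,400,290,5,"pics/sd9.png")
```

```text
[-4.6  3.7  0.7] 38.075
```

View pics/w9.png

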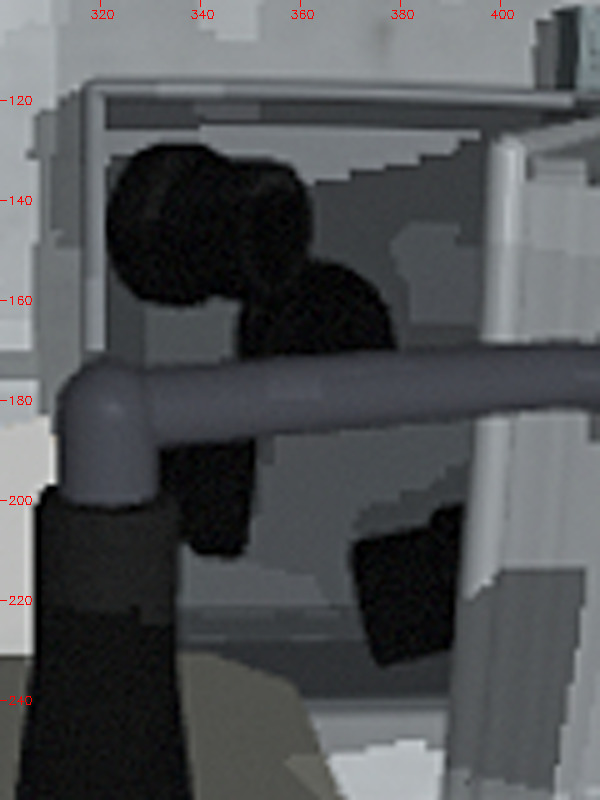

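View pics/sd9.png

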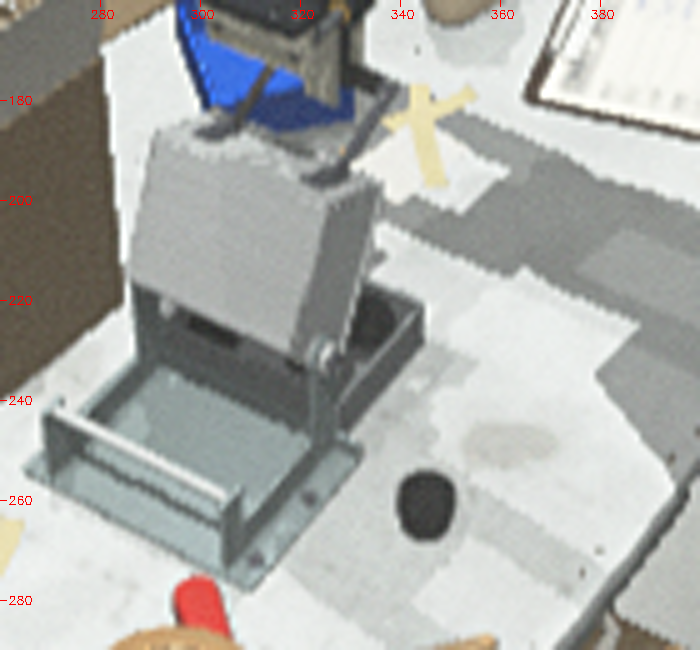

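Run:
```python
from plant import *
from h import *
for t in np.r_[np.arange(1.9,.15,-.1),.12,.06,.02,0,-.01,-.018]:
    movel(W(t),vel=.1 if t>.15 else .05); st=state(); F=st["force"]
    if t<.2 or np.linalg.norm(F)>15: print(round(t,2),st["time_s"],round(st["width"],4),F.round(1))
    if np.linalg.norm(F)>32: break
    if t<.05 and F[2]>12: break
a=snapshot("scene");crop(a["frame"],220,140,400,290,4,"pics/s10.png")
s=snapshot("wrist");cv2.imwrite("pics/w10.png",s["frame"][:,:,::-1])
```

```text
0.2 43.8583 0.0143 [ 9.   1.1 -2.6]
0.12 44.275 0.014 [ 8.5  1.3 -4.1]
0.06 44.625 0.0144 [ 8.   1.2 -2.5]
0.02 44.9083 0.0139 [ 8.1  0.8 -4.4]
0.0 45.1583 0.0145 [ 3.9 -5.8  8.2]
-0.01 45.4083 0.0139 [ 0.6 -8.7 15.1]
```

View pics/s10.png

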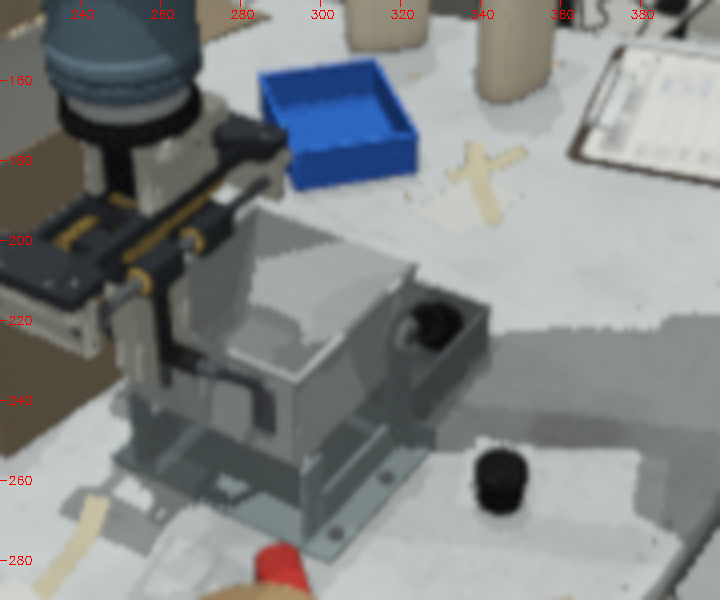

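View pics/w10.png

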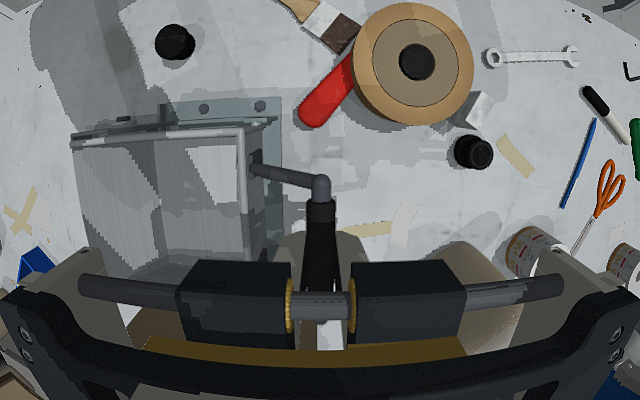

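Run:
```python
from plant import *
from h import *
import pickle
move_gripper(.040,20)
movel(W(0,.0),vel=.1)
movel(W(0,.15),vel=.2)
movel(H(-.03,0,.36),vel=.3)
move_ptp(H(-.10,0,.30),Q(HY-np.pi/2))
print(state()["time_s"],state()["force"].round(1))
st=state();s=snapshot("wrist");cv2.imwrite("pics/w11.png",s["frame"][:,:,::-1])
pickle.dump((st,s),open("w11.pkl","wb"))
a=snapshot("scene");cv2.imwrite("pics/s11.png",a["frame"][:,:,::-1])
```

```text
49.4083 [0.5 0.3 0.3]
```

View pics/w11.png

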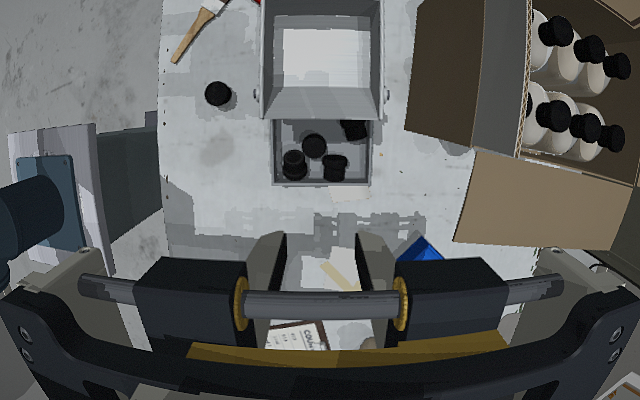

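View pics/s11.png

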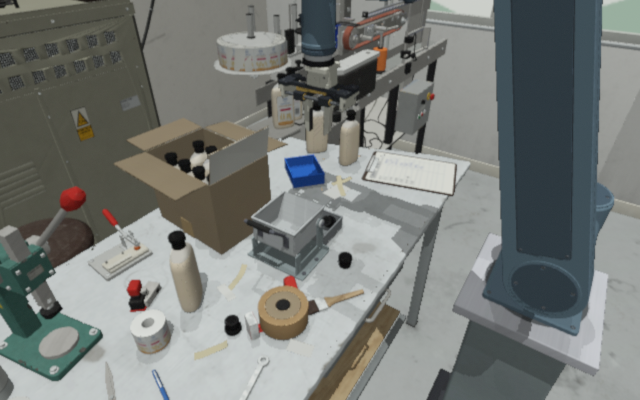

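Run:
```python
from h import *
import pickle; st,s=pickle.load(open("w11.pkl","rb"))
crop(s["frame"],240,80,400,200,5,"pics/w11a.png")
```

```text
(no output)
```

View pics/w11a.png

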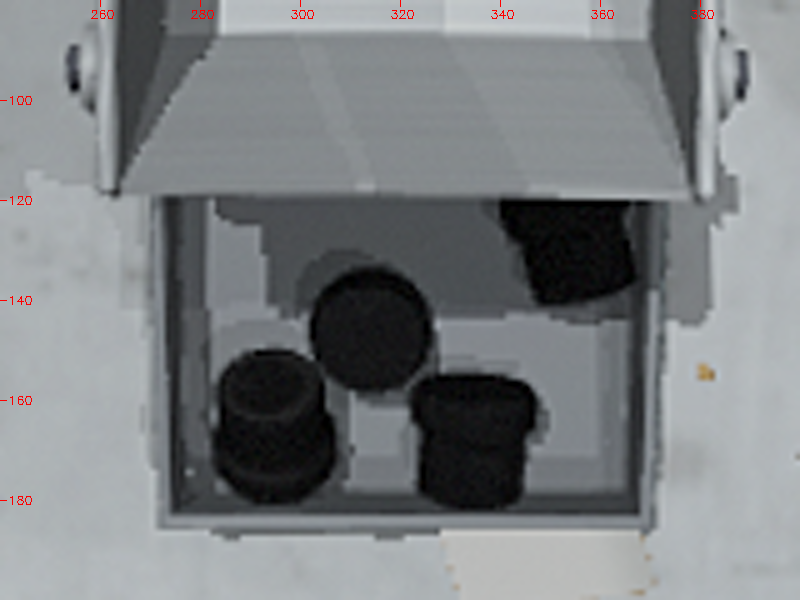

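Run:
```python
from h import *
import pickle; st,s=pickle.load(open("w11.pkl","rb"))
P={n:toH(wonz(s,st,240+u/5,80+v/5,z)).round(4) for n,u,v,z in [("FL",158,529,.04),("FR",656,529,.04),("Lup",152,230,.04),("Rup",665,230,.04),("lipL",112,192,.135),("lipR",712,196,.135),("capBR",575,300,.02)]}
print(P)
```

```text
{'FL': array([-0.1265,  0.0693]), 'FR': array([-0.1262, -0.0726]), 'Lup': array([-0.0417,  0.0687]), 'Rup': array([-0.0413, -0.0724]), 'lipL': array([-0.029 ,  0.0618]), 'lipR': array([-0.0295, -0.0663]), 'capBR': array([-0.0631, -0.0499])}
```

Run:
```python
from plant import *
from h import *
a=snapshot("scene")["frame"]; crop(a,220,140,400,290,4,"pics/s12.png")
o=cv2.imread("pics/scene0.png")[:,:,::-1]
for n,f in(("old",o),("new",a)):
    g=cv2.cvtColor(np.ascontiguousarray(f),cv2.COLOR_RGB2GRAY)[216:238,240:290]; ys,xs=np.nonzero(g<70)
    k=xs<30; print(n,xs[k].mean().round(2),ys[k].mean().round(2),k.sum())
print(state()["time_s"])
```

```text
old 17.69 10.78 183
new 17.66 10.81 181
49.5583
```

View pics/s12.png

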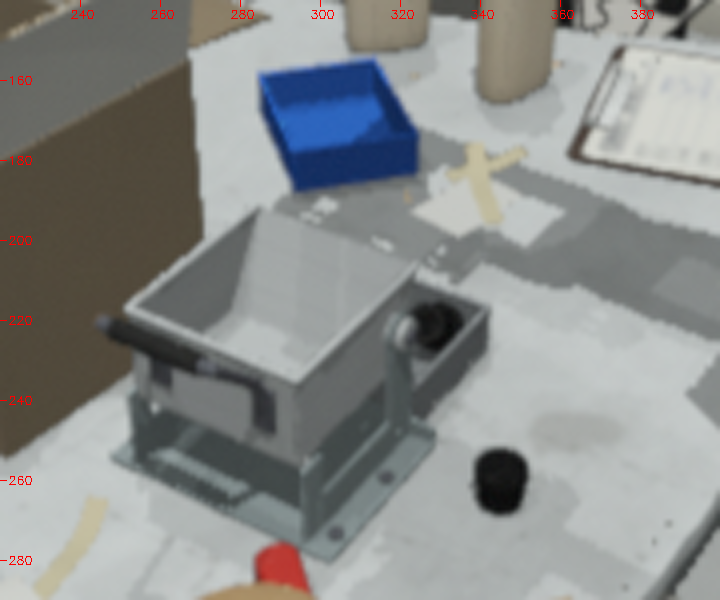

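The handle's pixel centroid is within 0.05 px of where it started, so the bin is back on its rest. The bin is empty, the four caps are in the tray and the bystanders look unmoved, so I'm handing the job in.

```bash
python3 -c "
from plant import *
print(close_job())"
```

```text
the job is handed in; nothing more can be done
None
```

The job is done and handed in at about 50 s of the 72 s allowed; no verdict was reported.

**What I did:** I pushed the tray to the fence with both fingers, then slid it along to the side stop with the fingers closed. A second two-finger push against the fence finished it, and each push stopped at a contact force of about 10 N. I then gripped the handle, swung the bin to 1.99 rad, swung it back down onto its rest and let go. The highest force I read on the handle was about 17 N.

**Last checks:**
- **Tray:** its centre measures about (-71, -2) mm in the hopper frame, against a target of (-70, -1) mm. It looks square, and the measurement is good to about 2 mm.
- **Caps:** all four are visible in the tray, and the bin is empty.
- **Bin:** the handle appears at the same pixels as at the start, so the bin is upright on its rest.
- **Bystanders:** by eye, the bottles, the lone cap, the brush and the blue tray stand where they were; I did not measure them.
- **Robot:** the gripper is clear of everything.

None of the checks failed. The only disagreement was 2–3 mm in my first hopper position estimates, and the contact positions and closer views cleared that up.

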